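# Load the inspection stand under the swing-out magnifier

## Task

Swing the magnifier arm about a quarter turn out towards yourself, well clear of the sloped stand, and set the wooden finger-joint test piece on the sloped bed: teeth facing up out of the bed, long side running up the slope, between the two yellow lines, flat on the bed and its lower end against the metal ledge. Then swing the magnifier fully back to its stop over the piece, let go, and leave the other things on the bench where they are.

Things in the scene. Friction and masses are not known exactly. Their poses are not given: they have to be found in the camera images.
- comb_piece: Loose pale wooden finger-joint piece, 50 (x) x 100 (y) x 45 (z) mm, 0.1 kg: solid base 22 mm high, on it five upright teeth 10 mm thick and 50 mm wide, 10 mm apart along y. Origin at the centre of its underside, z up out of the teeth. Grasp across its 50 mm width (x). Either end may point up the slope.
- bed: Black bed of the fixed stand, 130 mm wide, sloping 35 degrees, low end to the robot, no side walls. Origin on its surface, mid-width, at the upslope face of the 16 mm high aluminium ledge across the low end. x up the slope (surface to 125 mm), y across to the left, z square out of the bed. Yellow lines along x, inner edges at y = -37 and 37 mm.
- seat (a point): Point on the bed surface, 50 mm up the slope from the ledge, mid-width: where the piece's origin lies when seated. The bed is not slippery: the piece tends to stay where it is put, so bring it down to the ledge.
- lens_arm (a joint): Swing of the magnifier arm about a vertical hinge on the post left of the bed, rad. 0: against its stop, lens over the bed; grows as the arm swings towards the robot (clockwise from above), up to 1.9. Stays where it is left; takes about 1 to 2 N at the handle.
- lens_handle (a point): On the upright round black handle of the magnifier arm (22 mm diameter, 50 mm tall), at gripping height: 30 mm above the arm's bar, 20 mm below the handle's top, 175 mm above the bench, 75 mm from the hinge axis. At joint 0 it lies from the hinge in the bed's -y direction, turning clockwise from above as the joint grows.
- lens_hinge (a point): Point on the hinge axis of the magnifier arm (vertical), at the height of lens_handle. The post's fittings end 15 mm below it.
- lens_centre (a point): Centre of the round lens, outer diameter 85 mm in a grey rim 9 mm thick, fixed on the arm 145 mm from the hinge axis and 140 mm above the bench, inclined like the bed when the joint is 0. With the joint at 0 it hangs about 45 mm off the top of a seated piece.
- cutter: Blue round cutter head, 84 mm across, 30 mm high, origin under its centre; to be left alone.
- tin: Open grey tin, 73 mm across, 50 mm high, origin under its centre; to be left alone.
- pine_block: Plain pine block 65 x 90 x 42 mm without teeth, origin under its centre; to be left alone.
Mind the look-alikes: they are no part of the job. Leave any pink look-alike of the comb_piece alone.

How it is judged:
By the outcome, as a careful person would: the job done as asked, in the order asked, and still so for the second after the job is handed in, with the robot touching nothing.
It also fails if it takes over 67 s, if anything falls off the work surface, if the arm or the gripper's body presses on something with over 40 N, if the wrist force passes 120 N, or if a joint passes its speed limit or range.

## Robot

A 6-joint arm with a two-finger parallel gripper is mounted at the origin on a cart in front of the work surface, level with it; the furniture and walls round the work are solid. World frame = base frame: x ahead of the robot, y to its left, z up, the work surface at z = 0. Lengths are in m, angles in rad, forces in N, time in s.
With the tool pointing down it reaches from about 0.375 to 0.975 m from the base axis. Payload 3.8 kg.
Tool frame: the origin (TCP) lies on the centre line of the jaws, within the pads' length; the fingertips stand 14 mm ahead of it and the grasp point (between the pads) lies 5 mm behind it; z points along the fingers, x is the direction in which the jaws open and shut, and the axes are right-handed (so a half turn about z gives the same grasp; the last joint's range is limited). The gripper opens to 85 mm and grips with 20 to 120 N. Pads are 22 mm wide; open, the fingers measure 114 mm over their backs; the gripper's body (76 mm by 85 mm) begins 54 mm behind the grasp point. The pads swing forward as they close: fully open they stand 13 mm farther back than shut.
Start: joints at [-0.037, 0.264, 1.604, -0, 1.274, -0.037], TCP at [0.675, -0, 0.245] pointing down, gripper open.
Joint ranges: [-2.63, 2.63], [-0.94, 2.18], [0.31, 2.57], [-1.31, 4.45], [0, 2.66], [-2.55, 2.55]. Speed limits (rad/s): [2.57, 2.57, 3.14, 3.14, 3.14, 3.14].

## Interface

Orientations are given as a rotation vector (axis times angle).
In Python, from workcell import bot gives the robot as it stands. The module is installed in compiled form; this text tells all that it offers.
- The arm moves only by the tool arm_command, never from a script. Its argument "steps" is one flat list of numbers, 7 for each row, row after row: the shift along the tool's x, y, z in units of 30 mm (1.0 is 30 mm), then the turn, a rotation vector about the tool's x, y, z in units of 6 degrees (1.0 is 6 degrees), then the opening, from 0 (shut) to 1 (fully open). In form: [tx, ty, tz, ax, ay, az, fingers, tx, ty, tz, ax, ay, az, fingers, ...]. A call has 1 to 10 rows; each row shifts and turns the commanded pose from where the row before left it, along the tool's axes as they then stand; what a row does not reach is not made up. A row lasts 1/8 s, in which the tool goes at most 62.5 mm and 10.7 degrees, less where a joint would pass 70% of its speed; a pose out of reach is approached as far as the arm can. A call is refused whole if a number of a shift passes 1 or a number of a turn 1, either way. A call with a gripper value outside its range is refused whole. The fingers move at their own pace and stop on an object; "squeeze" is the grip in N (left out, the last holds). Time passes only in rows, so rows that do not move let the fingers close. It gives the time, the measured TCP pose, the force and the opening at its end, in the units of the state.
- bot.read_state(): the state, without advancing time (a new reading comes with each control period).
- bot.read_camera(name): name is "scene" or "side" or "wrist"; returns a dict with "img" (400x640x3 uint8, red, green, blue), "camera_matrix" (3x3 intrinsics, pixels), "pose" (4x4, takes a point from camera to world coordinates); the wrist camera has in their place "T_tool_cam" (4x4, takes a point from camera to tool coordinates, whose origin is the TCP and whose axes are the tool frame's). Camera axes: x right, y down, z forward; pixel columns grow to the right and rows downward; lengths in m; the calibration is good to about 2 mm. A picture is of the moment at which its call begins: read the wrist's pose just before it. There is no depth.
- bot.finish_job(): hands the job in, once; it reports no verdict.
The state is a dict: "time": time; "q": joint angles; "joint_vel": joint speeds; "joint_torque": joint torques, N m; "tool_pos": TCP position; "tcp_rot": TCP orientation; "wrist_force": force on the tool from outside, world axes, zero at the start; "torque": the same for the moment, N m; "width": opening from 0.0 (shut) to 1.0 (fully open).
Only numpy, scipy, OpenCV 4.12 (cv2) and the standard library are available. Lean on these libraries where they do the work, as an engineer would, in place of code of your own. Each camera call takes 0.05 s, during which the arm holds its last target.

## Working session

There is one attempt and no reset: what is moved stays moved. The work goes in short steps, Python scripts to look and compute and a tool call to move; the robot and the scene stay as the last step left them, time stands still between calls to the robot, and variables do not carry over. Pictures are saved under pics/ and viewed, and the job is handed in when it is done.

Besides the shell and the picture viewer there is one more tool, called after "Call:" as name(argument=value, ...), one argument or row to a line, values as JSON. arm_command: Moves the arm, as the interface text tells. Its arguments: {"type":"object","properties":{"steps":{"type":"array","items":{"type":"number"}},"squeeze":{"type":"number"}},"required":["steps"]}

```bash
mkdir -p pics; cat > h.py <<'E'
import numpy as np,cv2
from scipy.spatial.transform import Rotation as R
from workcell import bot
def grab(n,fn):
    s=bot.read_state(); c=bot.read_camera(n); cv2.imwrite('pics/'+fn,c['img'][:,:,::-1])
    K=np.array(c['camera_matrix'])
    if 'pose' in c: T=np.array(c['pose'])
    else:
        W=np.eye(4);W[:3,:3]=R.from_rotvec(s['tcp_rot']).as_matrix();W[:3,3]=s['tool_pos'];T=W@np.array(c['T_tool_cam'])
    np.savez('pics/'+fn+'.npz',K=K,T=T,img=c['img'])
    return c['img'],K,T
def load(fn):
    d=np.load('pics/'+fn+'.npz');return d['img'],d['K'],d['T']
def ray(K,T,uv):
    d=T[:3,:3]@np.linalg.inv(K)@np.array([uv[0],uv[1],1.]);return T[:3,3],d/np.linalg.norm(d)
def onz(K,T,uv,z):
    o,d=ray(K,T,uv);return o+d*(z-o[2])/d[2]
def proj(K,T,p):
    c=np.linalg.inv(T)@np.append(p,1);u=K@c[:3];return u[:2]/u[2]
def tri(r):
    A=0;b=0
    for o,d in r:
        P=np.eye(3)-np.outer(d,d);A=A+P;b=b+P@o
    return np.linalg.solve(A,b)
E
python3 - <<'E'
from h import *
for n in['scene','side','wrist']:
    i,K,T=grab(n,n+'0.png');print(n,K.round(1).tolist(),T.round(3).tolist())
s=bot.read_state();print(s)
E
```

```text
scene [[463.7, 0.0, 320.1], [0.0, 463.7, 201.5], [0.0, 0.0, 1.0]] [[0.82, -0.296, 0.49, -0.088], [-0.572, -0.439, 0.693, -1.088], [0.01, -0.848, -0.529, 0.866], [0.0, 0.0, 0.0, 1.0]]
side [[426.2, 0.0, 320.6], [0.0, 426.2, 197.6], [0.0, 0.0, 1.0]] [[0.888, -0.309, 0.341, 0.209], [-0.46, -0.589, 0.665, -0.814], [-0.005, -0.747, -0.665, 0.807], [0.0, 0.0, 0.0, 1.0]]
wrist [[297.9, 0.0, 317.3], [0.0, 297.9, 203.4], [0.0, 0.0, 1.0]] [[1.0, -0.001, -0.001, 0.674], [-0.001, -0.946, -0.324, 0.084], [-0.001, 0.324, -0.946, 0.374], [0.0, 0.0, 0.0, 1.0]]
{'time': 0.15, 'q': array([-3.69179817e-02,  2.64589577e-01,  1.60506706e+00,  1.33964584e-05,
        1.27369357e+00, -3.69010418e-02]), 'joint_vel': array([-0.00068519, -0.00319137, -0.00358515, -0.00124456, -0.00191021,
        0.00068766]), 'joint_torque': array([-4.44535381e-04, -5.15905774e+01, -3.67958951e+01, -2.06692371e-04,
        8.09489022e-03,  2.50629785e-05]), 'tool_pos': array([6.74457850e-01, 1.03147335e-05, 2.44237969e-01]), 'tcp_rot': array([-3.14151379e+00,  3.27863796e-05,  2.75807020e-03]), 'wrist_force': array([ 0.95275508,  1.25920497, -0.10829405]), 'torque': array([-0.02108661,  0.01376596,  0.04338118]), 'width': 1.0018428488055924}
```

View pics/scene0.png

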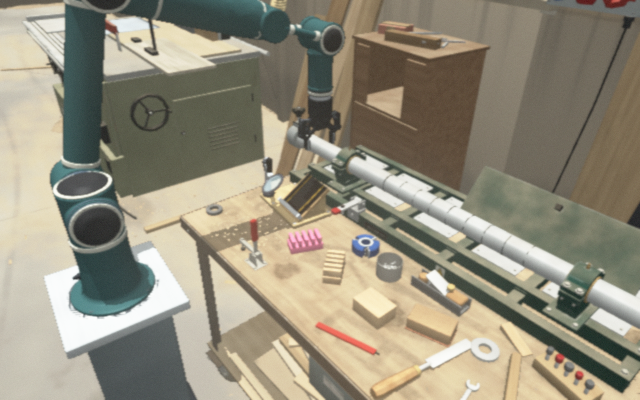

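View pics/side0.png

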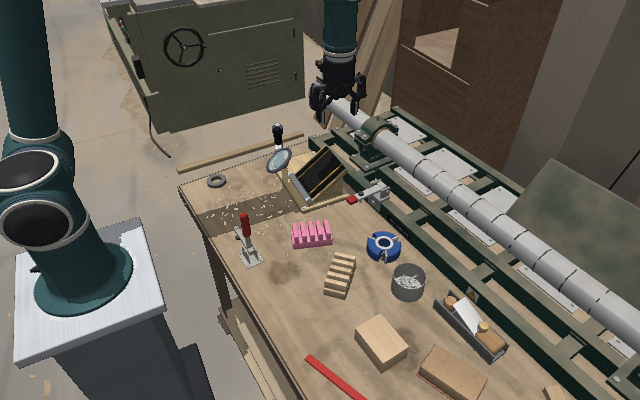

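View pics/wrist0.png

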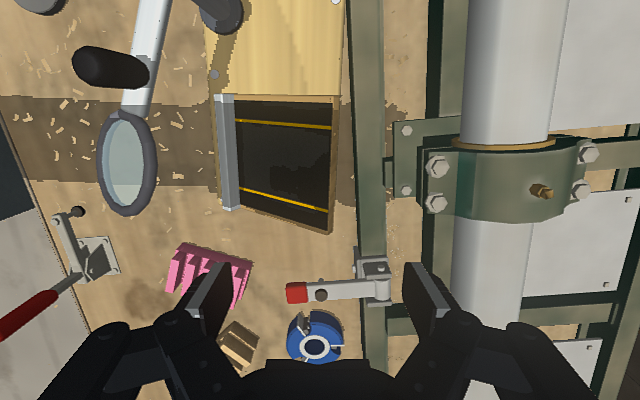

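```bash
python3 - <<'E'
from h import *
i=cv2.imread('pics/side0.png');cv2.imwrite('pics/c1.png',cv2.resize(i[100:310,170:450],None,fx=2.8,fy=2.8,interpolation=cv2.INTER_CUBIC))
i=cv2.imread('pics/scene0.png');cv2.imwrite('pics/c2.png',cv2.resize(i[140:300,200:420],None,fx=3.5,fy=3.5,interpolation=cv2.INTER_CUBIC))
E
```

```text
(no output)
```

View pics/c1.png

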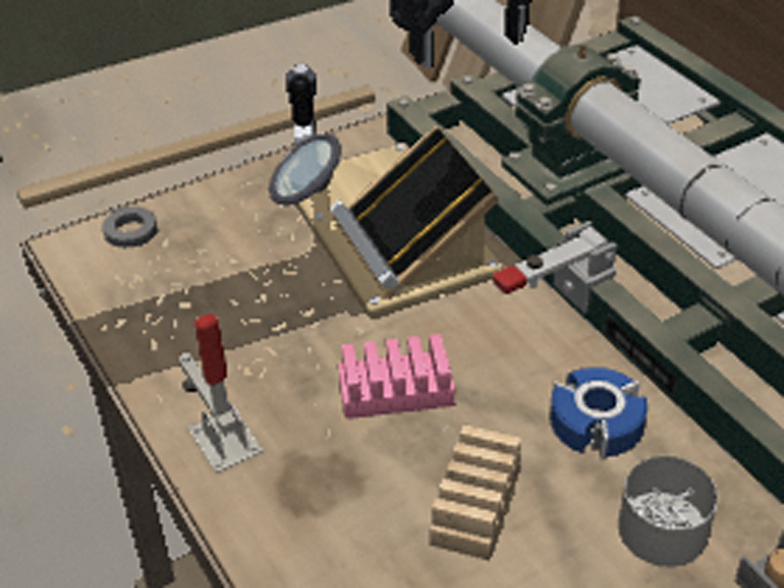

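View pics/c2.png

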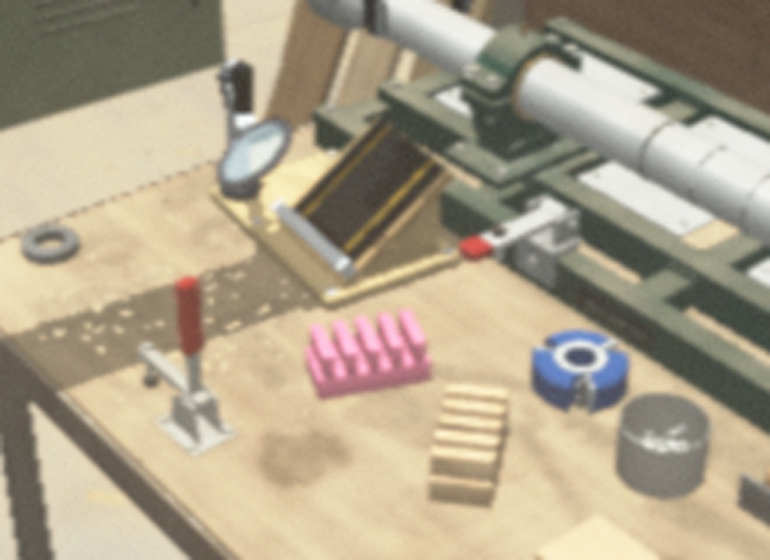

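```bash
python3 - <<'E'
from h import *
i=cv2.imread('pics/wrist0.png');cv2.imwrite('pics/c3.png',cv2.resize(i[0:240,60:360],None,fx=2.5,fy=2.5,interpolation=cv2.INTER_CUBIC))
i=cv2.imread('pics/side0.png');cv2.imwrite('pics/c4.png',cv2.resize(i[110:220,240:380],None,fx=5,fy=5,interpolation=cv2.INTER_CUBIC))
E
```

```text
(no output)
```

View pics/c3.png

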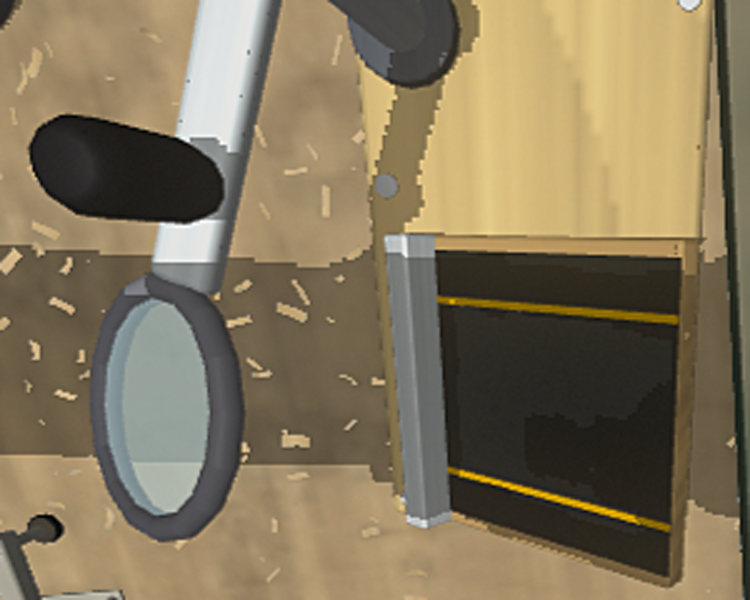

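View pics/c4.png

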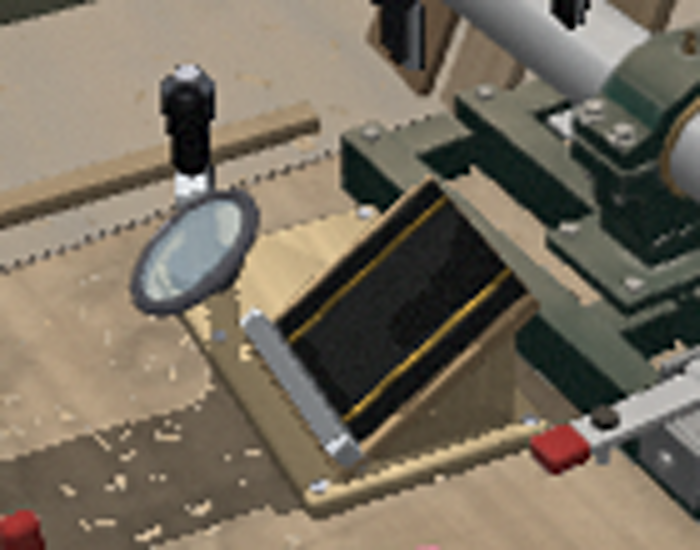

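```bash
python3 - <<'E'
from h import *
_,Kw,Tw=load('wrist0.png');_,Ks,Ts=load('side0.png');_,Kc,Tc=load('scene0.png')
w=lambda a,b:ray(Kw,Tw,(60+a/2.5,b/2.5))
s=lambda a,b:ray(Ks,Ts,(240+a/5,110+b/5))
P={}
for n,a,b in[('topL',(683,250),(435,182)),('topR',(668,578),(535,300)),('lineLtop',(678,320),(447,197)),('lineRtop',(668,527),(510,272)),('ledL',(435,250),(272,322)),('ledR',(450,512),(360,445)),('handTop',(65,160),(187,78)),('lens',(168,407),(195,252)),('lineLbot',(440,300),(298,335)),('lineRbot',(450,470),(345,413))]:
    p=tri([w(*a),s(*b)]);P[n]=p;print(n,p.round(4))
print(onz(Kw,Tw,(60+65/2.5,160/2.5),.195))
n=np.linalg.norm
print(n(P['topL']-P['topR']),n(P['ledL']-P['ledR']),n(P['topL']-P['ledL']),n(P['lineLtop']-P['lineRtop']))
x=P['topL']-P['ledL']+P['topR']-P['ledR'];print(np.degrees(np.arctan2(x[2],n(x[:2]))),np.degrees(np.arctan2(x[1],x[0])))
# pale piece mask
for nm,K,T in(('side0.png',Ks,Ts),('scene0.png',Kc,Tc)):
    print(nm)
    for uv in ((323,293),(345,299),(356,258),(335,252)) if nm[1]=='i' else ((322,279),(341,285),(346,252),(328,250)):
        print(onz(K,T,uv,.0).round(3),onz(K,T,uv,.045).round(3))
E
```

```text
topL [0.6898 0.0839 0.0986]
topR [ 0.6852 -0.0405  0.0996]
lineLtop [0.687  0.0611 0.1033]
lineRtop [ 0.6841 -0.0168  0.1032]
ledL [0.5848 0.0848 0.034 ]
ledR [ 0.5816 -0.035   0.0341]
handTop [0.5516 0.1022 0.1995]
lens [0.5231 0.0368 0.1379]
lineLbot [0.5887 0.063  0.039 ]
lineRbot [ 0.5843 -0.0124  0.0387]
[0.54762771 0.10321109 0.195     ]
0.12443535598258959 0.11978855672002253 0.12329231470477736 0.078004268752543
31.946640873138218 -1.7687786661367528
side0.png
[ 0.478 -0.3    0.   ] [ 0.463 -0.328  0.045]
[ 0.514 -0.337  0.   ] [ 0.497 -0.364  0.045]
[ 0.598 -0.246  0.   ] [ 0.576 -0.278  0.045]
[ 0.561 -0.205  0.   ] [ 0.542 -0.239  0.045]
scene0.png
[ 0.485 -0.292  0.   ] [ 0.455 -0.333  0.045]
[ 0.514 -0.341  0.   ] [ 0.482 -0.38   0.045]
[ 0.614 -0.233  0.   ] [ 0.577 -0.278  0.045]
[ 0.575 -0.195  0.   ] [ 0.54  -0.242  0.045]
```

Call:
arm_command(
  steps=[-0.84, -0.69, 0, 0, 0, 0, 1, -0.84, -0.69, 0, 0, 0, 0, 1, -0.84, -0.69, 0, 0, 0, 0, 1, -0.84, -0.69, 0, 0, 0, 0, 1, -0.84, -0.69, 0, 0, 0, 0, 1, 0, 0, 0, 0, 0, 0.9, 1, 0, 0, 0, 0, 0, 0.9, 1, 0, 0, 0, 0, 0, 0.9, 1, 0, 0, 0, 0, 0, 0.9, 1, 0, 0, 0, 0, 0, 0, 1],
  squeeze=20,
)

```text
time: 1.4
tool_pos: [0.5487, 0.1035, 0.2449]
tcp_rot: [3.086, -0.587, -0.001]
wrist_force: [0.3, -0.6, 0.0]
width: 0.998
```

```bash
python3 - <<'E'
from h import *
s=bot.read_state();print(s['time'],s['tool_pos'].round(4),s['tcp_rot'].round(3),s['wrist_force'].round(1))
for n in['scene','side','wrist']: grab(n,n+'1.png')
i=cv2.imread('pics/side1.png');cv2.imwrite('pics/c5.png',cv2.resize(i[60:220,200:400],None,fx=3.5,fy=3.5,interpolation=cv2.INTER_CUBIC))
E
```

```text
1.4 [0.5487 0.1035 0.2449] [ 3.086e+00 -5.870e-01 -1.000e-03] [ 0.3 -0.6  0. ]
```

View pics/c5.png

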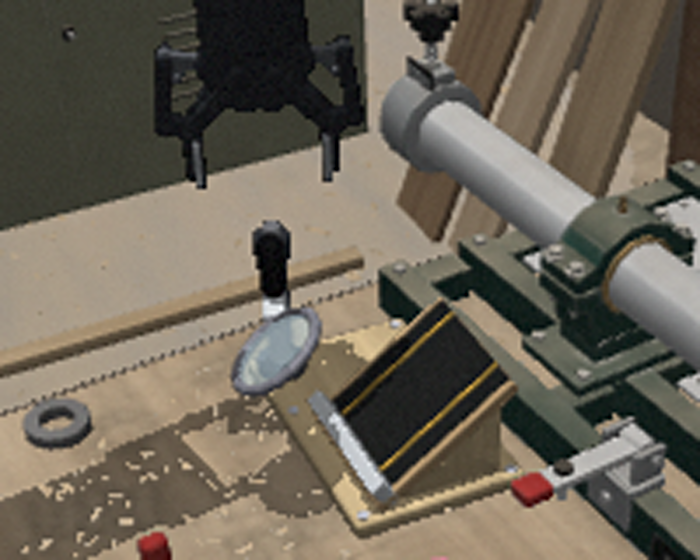

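View pics/wrist1.png

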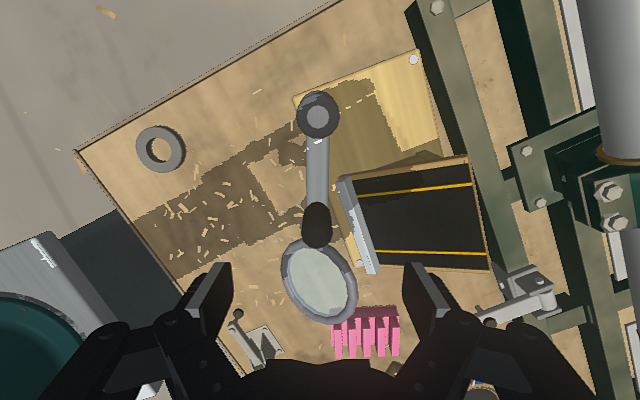

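```bash
python3 - <<'E'
from h import *
_,K,T=load('wrist1.png')
print('hinge',onz(K,T,(317.5,117),.16),'handtop',onz(K,T,(316.5,213),.195),'handbot',onz(K,T,(317,240),.145),'lens',onz(K,T,(319,281),.140))
for n,uv,z in(('ledL',(355,180),.034),('ledR',(377,272),.034),('topL',(468,158),.103),('topR',(488,270),.103)):print(n,onz(K,T,uv,z).round(4))
i=cv2.imread('pics/wrist1.png');cv2.imwrite('pics/c6.png',cv2.resize(i[80:340,270:500],None,fx=2.3,fy=2.3))
E
```

```text
hinge [0.5756348  0.17175177 0.16      ] handtop [0.55374298 0.11822031 0.195     ] handbot [0.53803127 0.07763685 0.145     ] lens [0.52361824 0.0362308  0.14      ]
ledL [0.5884 0.0835 0.034 ]
ledR [ 0.5744 -0.0446  0.034 ]
topL [0.6897 0.0849 0.103 ]
topR [ 0.6839 -0.0392  0.103 ]
```

View pics/c6.png

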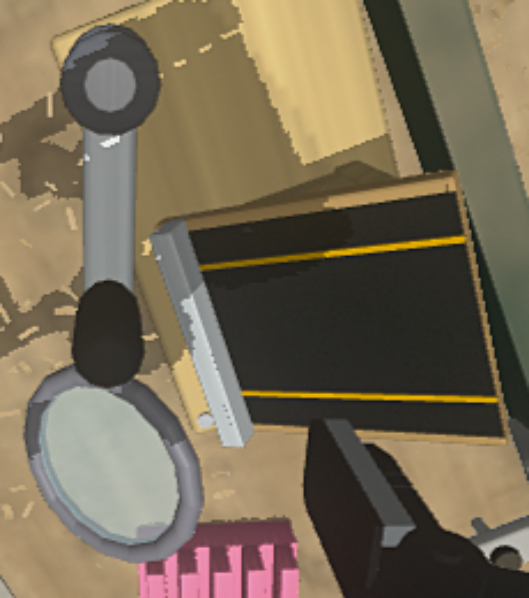

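```bash
python3 - <<'E'
from h import *
_,K,T=load('wrist1.png')
for uv,z in(((316.5,234),.195),((316.8,214),.145)):print(onz(K,T,uv,z))
for p in((.5481,.1035,.195),(.5481,.1035,.145)):print(proj(K,T,p))
E
```

```text
[0.54827864 0.10442862 0.195     ]
[0.54658616 0.09971185 0.145     ]
[316.7658803  235.28128899]
[316.81629973 209.35489466]
```

Call:
arm_command(
  steps=[0, 0.03, 0.5, 0, 0, 0, 1, 0, 0, 0.5, 0, 0, 0, 1, 0, 0, 0.5, 0, 0, 0, 1, 0, 0, 0.5, 0, 0, 0, 0.6, 0, 0, 0.5, 0, 0, 0, 0.4, 0, 0, 0, 0, 0, 0, 0, 0, 0, 0, 0, 0, 0, 0, 0, 0, 0, 0, 0, 0, 0, 0, 0, 0, 0, 0, 0, 0],
  squeeze=20,
)

```text
time: 2.68
tool_pos: [0.5483, 0.1026, 0.1698]
tcp_rot: [3.086, -0.588, -0.001]
wrist_force: [-0.8, -0.1, -7.0]
width: 0.251
```

Call:
arm_command(
  steps=[-0.26, -0.014, 0, 0, 0, 1, 0, -0.26, -0.014, 0, 0, 0, 1, 0, -0.26, -0.014, 0, 0, 0, 1, 0, -0.26, -0.014, 0, 0, 0, 1, 0],
)

```text
time: 3.18
tool_pos: [0.5223, 0.12, 0.1697]
tcp_rot: [2.894, -1.222, -0.001]
wrist_force: [1.9, 1.0, -8.0]
width: 0.248
```

Call:
arm_command(
  steps=[-0.26, -0.014, 0, 0, 0, 1, 0, -0.26, -0.014, 0, 0, 0, 1, 0, -0.26, -0.014, 0, 0, 0, 1, 0, -0.26, -0.014, 0, 0, 0, 1, 0, -0.26, -0.014, 0, 0, 0, 1, 0, -0.26, -0.014, 0, 0, 0, 1, 0, -0.26, -0.014, 0, 0, 0, 1, 0, -0.26, -0.014, 0, 0, 0, 1, 0, 0, 0, 0, 0, 0, 0, 0],
)

```text
time: 4.3
tool_pos: [0.5015, 0.1771, 0.1698]
tcp_rot: [2.152, -2.288, -0.001]
wrist_force: [1.4, 0.1, -9.8]
width: 0.247
```

Call:
arm_command(
  steps=[0, 0, 0, 0, 0, 0, 1, 0, 0, 0, 0, 0, 0, 1, 0, 0, 0, 0, 0, 0, 1, 0, 0, 0, 0, 0, 0, 1, 0, 0, -0.6, 0, 0, 0, 1, 0, 0, -1, 0, 0, 0, 1, 0, 0, -1, 0, 0, 0, 1, 0, 0, -1, 0, 0, 0, 1, 0, 0, 0, 0, 0, 0, 1],
)

```text
time: 5.42
tool_pos: [0.5039, 0.1774, 0.283]
tcp_rot: [-2.146, 2.285, -0.005]
wrist_force: [0.3, 0.2, -0.3]
width: 0.998
```

```bash
python3 - <<'E'
from h import *
grab('wrist','wrist2.png')
E
```

```text
(no output)
```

View pics/wrist2.png

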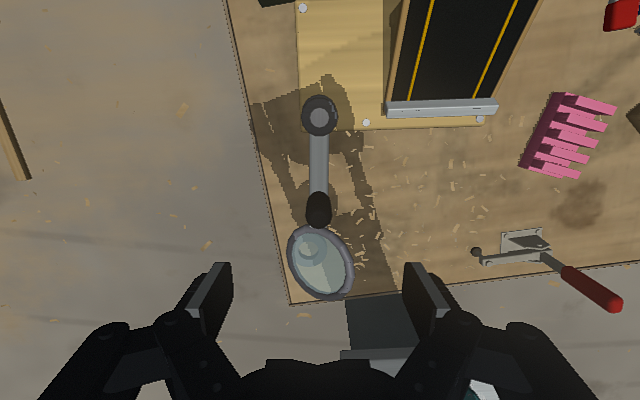

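Call:
arm_command(
  steps=[1, -0.17, 0, 0, 0, 0, 1, 1, -0.17, 0, 0, 0, 0, 1, 1, -0.17, 0, 0, 0, 0, 1, 1, -0.17, 0, 0, 0, 0, 1, 1, -0.17, 0, 0, 0, 0, 1, 1, -0.17, 0, 0, 0, 0, 1, 1, -0.17, 0, 0, 0, 0, 1, 1, -0.17, 0, 0, 0, 0, 1, 1, -0.17, 0, 0, 0, 0, 1, 1, -0.17, 0, 0, 0, 0, 1],
)

```text
time: 6.72
tool_pos: [0.533, -0.1266, 0.2768]
tcp_rot: [2.15, -2.289, -0.003]
wrist_force: [-0.2, 0.4, 0.2]
width: 1.0
```

Call:
arm_command(
  steps=[1, -0.17, 0, 0, 0, 0, 1, 1, -0.17, 0, 0, 0, 0, 1, 1, -0.17, 0, 0, 0, 0, 1, 1, -0.17, 0, 0, 0, 0, 1, 0, 0, 0, 0, 0, -1, 1, 0, 0, 0, 0, 0, -1, 1, 0, 0, 0, 0, 0, -1, 1, 0, 0, 0, 0, 0, -1, 1, 0, 0, 0, 0, 0, -1, 1, 0, 0, 0, 0, 0, -1, 1],
)

```text
time: 7.98
tool_pos: [0.5458, -0.2465, 0.2766]
tcp_rot: [2.756, -1.509, -0.005]
wrist_force: [1.2, 0.1, 0.3]
width: 1.004
```

Call:
arm_command(
  steps=[0, 0, 0, 0, 0, -1, 1, 0, 0, 0, 0, 0, -1, 1, 0, 0, 0, 0, 0, 0, 1],
)

```text
time: 8.35
tool_pos: [0.5459, -0.2465, 0.2768]
tcp_rot: [-2.895, 1.219, 0.004]
wrist_force: [-0.4, 0.6, -1.2]
width: 0.998
```

```bash
python3 - <<'E'
from h import *
print(bot.read_state()['tool_pos'])
grab('wrist','wrist3.png')
E
```

```text
[ 0.54594022 -0.24651041  0.27684959]
```

View pics/wrist3.png

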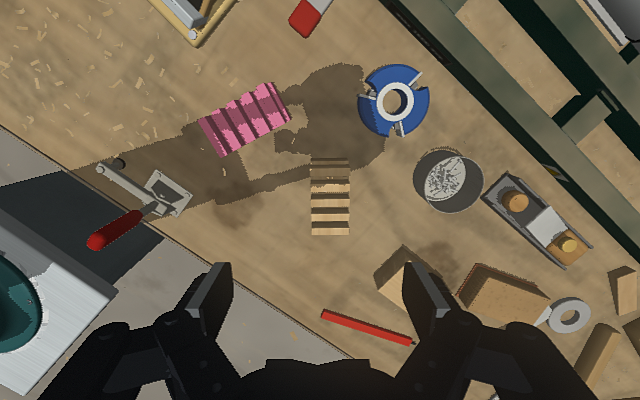

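```bash
python3 - <<'E'
from h import *
i=cv2.imread('pics/wrist3.png');cv2.imwrite('pics/c7.png',cv2.resize(i[145:245,290:370],None,fx=6,fy=6,interpolation=cv2.INTER_CUBIC))
E
```

```text
(no output)
```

View pics/c7.png

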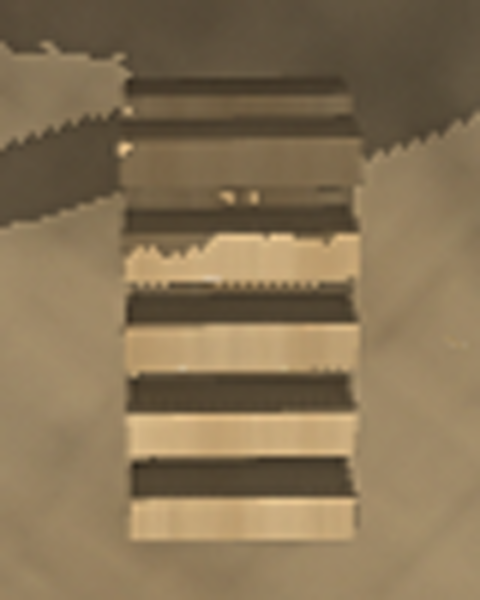

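```bash
python3 - <<'E'
from h import *
_,K,T=load('wrist3.png')
f=lambda a,b:onz(K,T,(290+(a-2.5)/6,145+(b-2.5)/6),.045)
A,B,C,D=[f(*p) for p in((130,540),(355,540),(362,137),(122,137))]
for p in(A,B,C,D):print(p.round(4))
n=np.linalg.norm
print(n(A-B),n(C-D),n(A-D),n(B-C))
l=(C+D-A-B);l/=n(l);near=(A+B)/2
print('axis deg',np.degrees(np.arctan2(l[1],l[0])),'centre',near+l*.05, (C+D)/2-l*.04)
w=(B-A)+(C-D);print(np.degrees(np.arctan2(w[1],w[0])))
s=bot.read_state();M=R.from_rotvec(s['tcp_rot']).as_matrix();x=M[:,0];print('toolx',np.degrees(np.arctan2(x[1],x[0])))
c=(near+l*.05+(C+D)/2-l*.04)/2;c[2]=.020
print('delta tool units',M.T@(c-s['tool_pos'])/.03, M.round(3).tolist())
_,K2,T2=load('side0.png')
print(proj(K2,T2,[c[0],c[1],.045]))
E
```

```text
[ 0.4795 -0.2991  0.045 ]
[ 0.5144 -0.3348  0.045 ]
[ 0.5782 -0.2703  0.045 ]
[ 0.5438 -0.235   0.045 ]
0.04988092390100382 0.04925735772801287 0.09071280923749182 0.09070583851499808
axis deg 45.1315123665215 centre [ 0.53223634 -0.28152155  0.045     ] [ 0.53273637 -0.28101921  0.045     ]
-45.70316165929848
toolx -45.712949546770695
delta tool units [0.52888115 1.12662044 8.56879393] [[0.698, -0.716, -0.002], [-0.716, -0.698, 0.001], [-0.002, 0.001, -1.0]]
[340.40427173 265.9664861 ]
```

Call:
arm_command(
  steps=[0.26, 0.56, 0.5, 0, 0, 0, 1, 0.26, 0.56, 0.5, 0, 0, 0, 1, 0, 0, 1, 0, 0, 0, 1, 0, 0, 1, 0, 0, 0, 1, 0, 0, 1, 0, 0, 0, 1, 0, 0, 1, 0, 0, 0, 1, 0, 0, 1, 0, 0, 0, 1, 0, 0, 1, 0, 0, 0, 1, 0, 0, 1, 0, 0, 0, 1, 0, 0, 0.56, 0, 0, 0, 1],
)

```text
time: 9.65
tool_pos: [0.531, -0.2816, 0.0183]
tcp_rot: [-2.895, 1.219, 0.007]
wrist_force: [-0.2, 0.3, 0.2]
width: 1.004
```

Call:
arm_command(
  steps=[0, 0, 0, 0, 0, 0, 0.7, 0, 0, 0, 0, 0, 0, 0, 0, 0, 0, 0, 0, 0, 0, 0, 0, 0, 0, 0, 0, 0, 0, 0, 0, 0, 0, 0, 0, 0, 0, 0, 0, 0, 0, 0],
  squeeze=40,
)

```text
time: 10.4
tool_pos: [0.5343, -0.2819, 0.0226]
tcp_rot: [2.896, -1.217, 0.003]
wrist_force: [-0.7, -0.4, 6.6]
width: 0.574
```

```bash
python3 - <<'E'
from h import *
from scipy.optimize import least_squares
def bedT(p):
    x,y,z,a=p[:4];M=np.eye(4);M[:3,:3]=R.from_euler('ZY',[a,-np.radians(35)]).as_matrix();M[:3,3]=x,y,z;return M
obs=[('wrist0.png',lambda a,b:(60+a/2.5,b/2.5),[(438,305),(678,325),(447,466),(668,522)]),
('wrist1.png',lambda a,b:(270+a/2.3,80+b/2.3),[(203,271),(466,243),(243,391),(497,397)]),
('side0.png',lambda a,b:(240+a/5,110+b/5),[(295,343),(450,200),(342,410),(507,268)])]
mod=[(0,.037),(.125,.037),(0,-.037),(.125,-.037)]
def f(p,lst=obs):
    M=bedT(p);r=[]
    for fn,m,pts in lst:
        _,K,T=load(fn)
        for (a,b),(u,v) in zip(pts,mod):
            w=.3 if fn=='wrist0.png' and 0 else 1
            r+=list(w*(proj(K,T,(M@[u,v,0,1])[:3])-m(a,b)))
    return np.array(r)
for lst in(obs,obs[:1],obs[1:2],obs[2:]):
    s=least_squares(f,[.584,.024,.033,-.03],args=(lst,),loss='soft_l1');print(s.x.round(4),s.fun.reshape(-1,2).round(1).tolist())
E
```

```text
[ 0.583   0.0254  0.0357 -0.028 ] [[0.1, -0.1], [0.2, 0.6], [0.4, 0.5], [0.9, 1.4], [-0.8, -0.2], [-0.1, -0.3], [-0.7, -0.3], [-0.1, -0.4], [-1.9, -0.3], [-0.8, -1.4], [-0.6, 1.5], [0.1, -0.9]]
[ 0.5824  0.0256  0.0336 -0.0272] [[-0.0, -0.4], [-0.6, 0.0], [0.4, -0.1], [0.3, 0.4]]
[ 0.5836  0.0243  0.0344 -0.0279] [[-0.1, 0.2], [0.2, 0.2], [-0.1, -0.1], [0.0, -0.3]]
[ 0.6046  0.0641  0.0008 -0.0514] [[-0.0, -0.7], [0.0, -0.0], [0.3, 0.6], [-0.2, 0.1]]
```

Call:
arm_command(
  steps=[0, 0, -0.5, 0, 0, 0, 0, 0, 0, -1, 0, 0, 0, 0, 0, 0, -1, 0, 0, 0, 0, 0, 0, -1, 0, 0, 0, 0, 0, 0, -1, 0, 0, 0, 0, 0, 0, -1, 0, 0, 0, 0, 0, 0, -1, 0, 0, 0, 0, 0, 0, 0, 0, 0, 0, 0],
)

```text
time: 11.4
tool_pos: [0.5352, -0.2824, 0.22]
tcp_rot: [2.895, -1.217, 0.01]
wrist_force: [1.0, 0.4, -1.2]
width: 0.581
```

```bash
python3 - <<'E'
from h import *
grab('wrist','wrist4.png');grab('side','side4.png')
i=cv2.imread('pics/side4.png');cv2.imwrite('pics/c8.png',cv2.resize(i[60:310,170:450],None,fx=2.4,fy=2.4,interpolation=cv2.INTER_CUBIC))
E
```

```text
(no output)
```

View pics/wrist4.png

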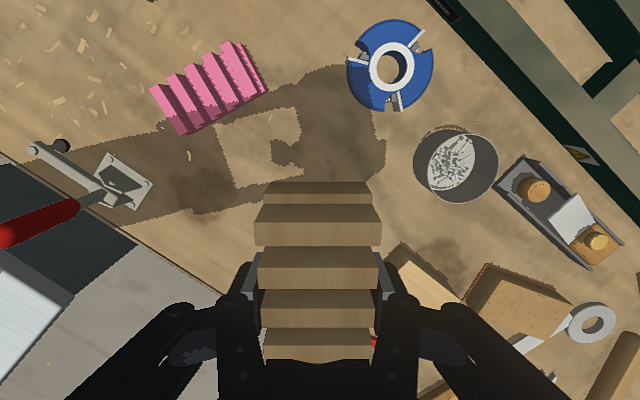

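View pics/c8.png

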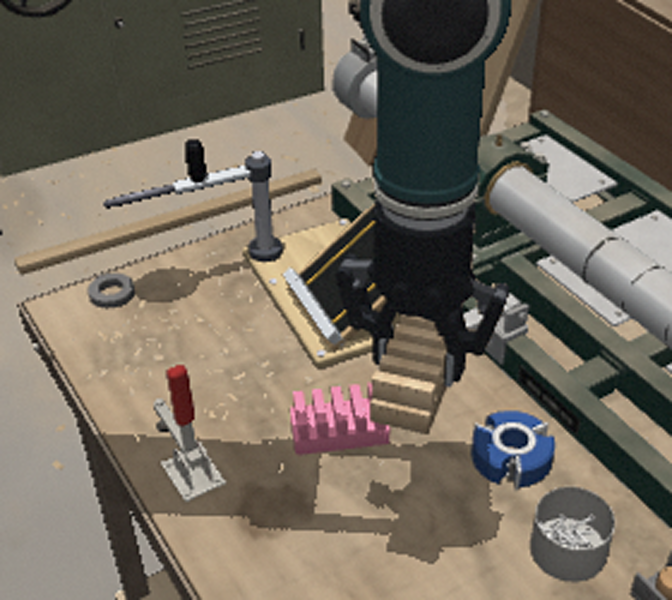

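```bash
python3 - <<'E'
from h import *
i,K,T=load('wrist4.png')
s=bot.read_state();W=np.eye(4);W[:3,:3]=R.from_rotvec(s['tcp_rot']).as_matrix();W[:3,3]=s['tool_pos']
# predicted: tool y of tooth edges (near end +.05 at tool +y), tops at tool z=-.0225
for y in(.05,.04,.03,.02,.01,0,-.01,-.02,-.03,-.04):
    a=[proj(K,T,(W@[sx*.025,y,-.0225,1])[:3]).round(0) for sx in(-1,1)];print(y,a)
print('base end',[proj(K,T,(W@[sx*.025,-.05,z,1])[:3]).round(0) for z in(.0,.0225) for sx in(-1,1)])
c=cv2.resize(i[170:380,230:410],None,fx=3.8,fy=2.8,interpolation=cv2.INTER_CUBIC)
c=cv2.convertScaleAbs(c,alpha=1.5);cv2.imwrite('pics/c9.png',c[:,:,::-1])
E
```

```text
0.05 [array([264., 386.]), array([364., 385.])]
0.04 [array([263., 371.]), array([365., 370.])]
0.03 [array([261., 355.]), array([366., 354.])]
0.02 [array([260., 338.]), array([367., 337.])]
0.01 [array([259., 320.]), array([368., 320.])]
0 [array([257., 302.]), array([370., 301.])]
-0.01 [array([256., 282.]), array([371., 282.])]
-0.02 [array([254., 262.]), array([372., 261.])]
-0.03 [array([252., 240.]), array([374., 240.])]
-0.04 [array([251., 218.]), array([375., 217.])]
base end [array([259., 180.]), array([367., 179.]), array([266., 169.]), array([360., 169.])]
```

View pics/c9.png

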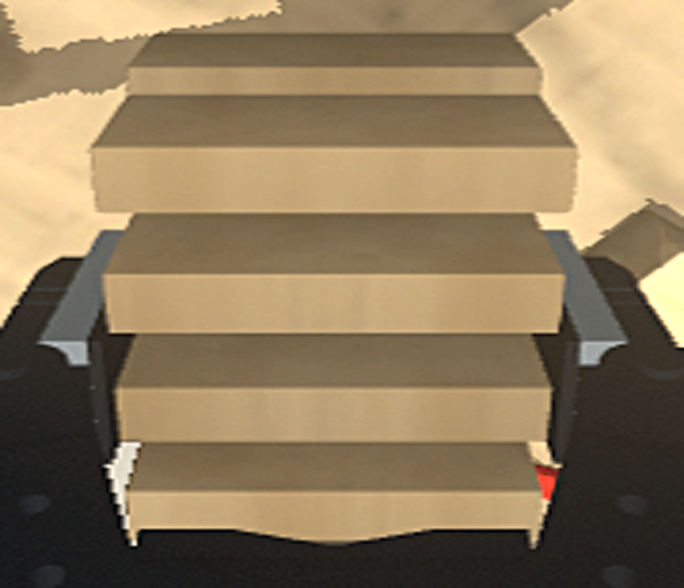

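```bash
cat >> h.py <<'E'
from scipy.optimize import least_squares
def fitpiece(K,Ttc,edges):
    # edges: (piece y from base centre along tool -y, pxL, pxR, row); returns y0,z0(top at centre),pitch,x0,yaw
    def f(p):
        r=[]
        for s,xl,xr,v in edges:
            for sx,xx in((-1,xl),(1,xr)):
                loc=R.from_euler('xz',[p[2],p[4]]).apply([sx*.025,-s,0])+[p[3],p[0],p[1]]
                c=np.linalg.inv(Ttc)@np.append(loc,1);u=K@c[:3];u=u[:2]/u[2];r+=[u[0]-xx,u[1]-v]
        return np.array(r)
    s=least_squares(f,[0,-.0225,0,0,0],x_scale=[.01,.01,.1,.01,.1],loss='soft_l1');return s.x,f(s.x)
E
python3 - <<'E'
from h import *
i,K,T=load('wrist4.png');c=bot.read_camera('wrist');Ttc=np.array(c['T_tool_cam'])
X=lambda a:230+a/3.8-.4
Y=lambda b:170+b/2.8-.4
# s: tooth front edges toward tool +y (lower edge), tooth k: near end s=-50.. ; tooth1 -50..-40,2 -30..-20,3 -10..0,4 10..20,5 30..40
E=[(.03,X(97),X(573),Y(212)),(.04,X(92),X(577),Y(147)),(.02,X(105),X(562),Y(273)),(.01,X(108),X(558),Y(332)),(.0,X(118),X(550),Y(387)),(-.01,X(120),X(548),Y(441)),(-.02,X(128),X(540),Y(490))]
p,r=fitpiece(K,Ttc,E);print('y0,z0 mm',p[:2]*1e3,'pitch deg',np.degrees(p[2]),'x0',p[3]*1e3,'yaw',np.degrees(p[4]));print(r.reshape(-1,2).round(1).tolist());print(Ttc.round(3).tolist())
E
```

```text
y0,z0 mm [  1.37928581 -21.88637828] pitch deg -0.5931782558118026 x0 -0.32997321680616604 yaw 0.11262384846373116
[[0.4, 0.0], [-0.8, 0.0], [0.0, 0.1], [-0.2, 0.2], [-0.2, 0.1], [0.5, 0.1], [0.5, -0.1], [0.0, -0.1], [-0.7, 0.0], [0.7, 0.0], [0.1, -0.4], [-0.2, -0.4], [-0.8, 0.1], [0.6, 0.1]]
[[1.0, -0.001, 0.001, -0.0], [0.001, 0.946, 0.324, -0.083], [-0.001, -0.324, 0.946, -0.13], [0.0, 0.0, 0.0, 1.0]]
```

```bash
cat >> h.py <<'E'
def bed(o=(.583,.025,.0345),a=-.0277):
    M=np.eye(4);M[:3,:3]=R.from_euler('ZY',[a,-np.radians(35)]).as_matrix();M[:3,3]=o;return M
def go(b,B=None):
    B=bed() if B is None else B
    s=bot.read_state();M=R.from_rotvec(s['tcp_rot']).as_matrix()
    g=(B@np.append(b,1))[:3];D=np.stack([-B[:3,1],-B[:3,0],-B[:3,2]],1)
    print('now',s['tool_pos'].round(4),'in bed mm',(np.linalg.inv(B)@np.append(s['tool_pos'],1))[:3].round(4)*1e3,'goal',g.round(4))
    print('units tool',(M.T@(g-s['tool_pos'])/.03).round(2),'turn units',(np.degrees(R.from_matrix(M.T@D).as_rotvec())/6).round(2))
    x=M[:,0];d=D[:,0];print('yaw part deg',np.degrees(np.arctan2(x[1],x[0])-np.arctan2(d[1],d[0])),'F',s['wrist_force'].round(1))
E
python3 - <<'E'
from h import *
go([.0594,0,.083])
E
```

```text
now [ 0.5326 -0.2809  0.2149] in bed mm [  69.2 -307.2  171.8] goal [0.5841 0.025  0.1366]
units tool [-6.08 -8.36  2.62] turn units [5.53 2.36 7.41]
yaw part deg 45.989067364841986 F [-0.  -0.1 -2.2]
```

Call:
arm_command(
  steps=[-0.61, -0.84, 0, 0, 0, 0, 0, -0.61, -0.84, 0, 0, 0, 0, 0, -0.61, -0.84, 0, 0, 0, 0, 0, -0.61, -0.84, 0, 0, 0, 0, 0, -0.61, -0.84, 0, 0, 0, 0, 0, -0.61, -0.84, 0, 0, 0, 0, 0, -0.61, -0.84, 0, 0, 0, 0, 0, -0.61, -0.84, 0, 0, 0, 0, 0, -0.61, -0.84, 0, 0, 0, 0, 0, -0.61, -0.84, 0, 0, 0, 0, 0],
)

```text
time: 12.8
tool_pos: [0.5843, 0.0266, 0.2139]
tcp_rot: [2.895, -1.217, -0.006]
wrist_force: [1.1, -0.3, -0.6]
width: 0.576
```

Call:
arm_command(
  steps=[0, 0, 0, 0, 0, 0.95, 0, 0, 0, 0, 0, 0, 0.95, 0, 0, 0, 0, 0, 0, 0.95, 0, 0, 0, 0, 0, 0, 0.95, 0, 0, 0, 0, 0, 0, 0.95, 0, 0, 0, 0, 0, 0, 0.95, 0, 0, 0, 0, 0, 0, 0.95, 0, 0, 0, 0, 0, 0, 0.95, 0, 0, 0, 0, 0, 0, 0, 0],
)

```text
time: 13.92
tool_pos: [0.5843, 0.0255, 0.2142]
tcp_rot: [2.197, -2.241, -0.004]
wrist_force: [-0.2, -0.1, -1.6]
width: 0.581
```

Call:
arm_command(
  steps=[0, 0, 0, 0.97, 0, 0, 0, 0, 0, 0, 0.97, 0, 0, 0, 0, 0, 0, 0.97, 0, 0, 0, 0, 0, 0, 0.97, 0, 0, 0, 0, 0, 0, 0.97, 0, 0, 0, 0, 0, 0, 0.97, 0, 0, 0, 0, 0, 0, 0, 0, 0, 0],
)

```text
time: 14.8
tool_pos: [0.5822, 0.0256, 0.2128]
tcp_rot: [-1.862, 1.898, -0.591]
wrist_force: [-1.4, 0.0, -1.3]
width: 0.579
```

```bash
python3 - <<'E'
from h import *
go([.0594,0,.083])
grab('wrist','wrist5.png');grab('side','side5.png');
i=cv2.imread('pics/side5.png');cv2.imwrite('pics/c10.png',cv2.resize(i[20:220,200:400],None,fx=3,fy=3,interpolation=cv2.INTER_CUBIC))
E
```

```text
now [0.5822 0.0256 0.2128] in bed mm [101.6   0.6 146.6] goal [0.5841 0.025  0.1366]
units tool [0.02 1.39 2.13] turn units [0.08 0.04 0.07]
yaw part deg 0.4669215140357995 F [-1.4  0.  -1.3]
```

View pics/wrist5.png

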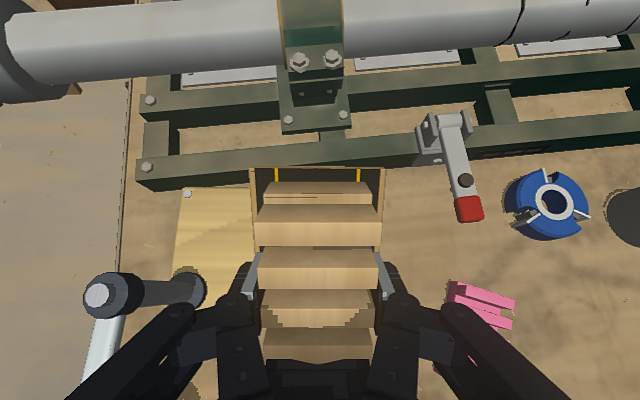

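View pics/c10.png

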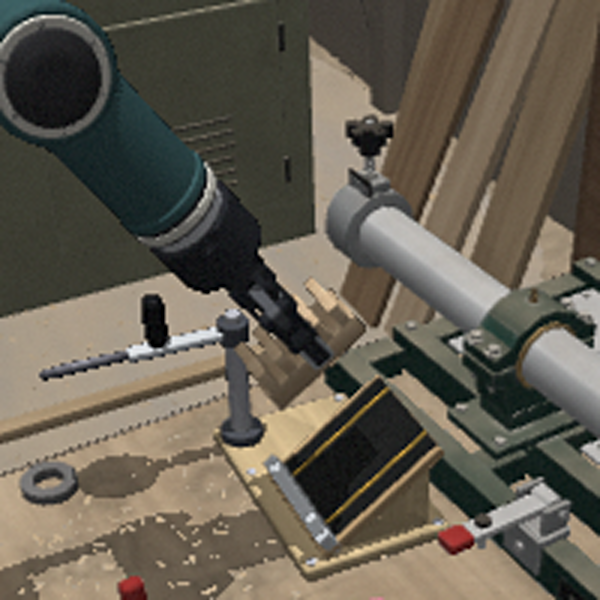

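Call:
arm_command(
  steps=[0, 0.35, 0.6, 0.08, 0.04, 0.07, 0, 0, 0.35, 0.6, 0, 0, 0, 0, 0, 0.35, 0.6, 0, 0, 0, 0, 0, 0.34, 0.6, 0, 0, 0, 0, 0, 0, 0.5, 0, 0, 0, 0, 0, 0, 0.4, 0, 0, 0, 0, 0, 0, 0, 0, 0, 0, 0],
)

```text
time: 15.78
tool_pos: [0.6096, 0.0248, 0.1111]
tcp_rot: [-1.844, 1.899, -0.604]
wrist_force: [0.2, 0.1, -0.4]
width: 0.576
```

```bash
python3 - <<'E'
from h import *
go([.0564,0,.0231])
grab('wrist','wrist6.png');grab('side','side6.png');
i=cv2.imread('pics/side6.png');cv2.imwrite('pics/c11.png',cv2.resize(i[80:220,230:380],None,fx=4,fy=4,interpolation=cv2.INTER_CUBIC))
E
```

```text
now [0.6096 0.0248 0.1111] in bed mm [65.7  0.6 47.5] goal [0.6159 0.0241 0.0858]
units tool [0.02 0.31 0.81] turn units [-0.05 -0.   -0.02]
yaw part deg -0.09143389120664934 F [ 0.2  0.1 -0.4]
```

View pics/wrist6.png

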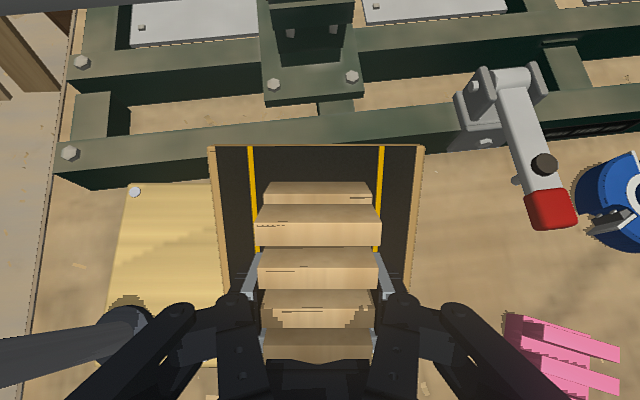

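View pics/c11.png

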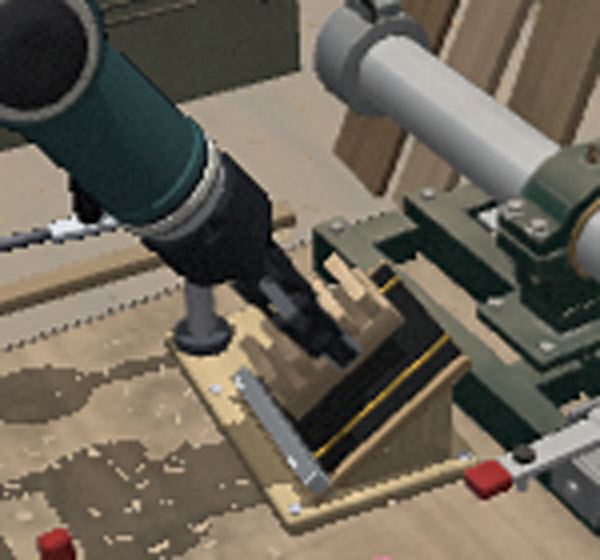

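Call:
arm_command(
  steps=[0, 0.1, 0.25, 0, 0, 0, 0, 0, 0.1, 0.2, 0, 0, 0, 0, 0, 0.1, 0.15, 0, 0, 0, 0, 0, 0, 0.1, 0, 0, 0, 0, 0, 0, 0, 0, 0, 0, 0],
)

```text
time: 16.5
tool_pos: [0.6134, 0.0248, 0.0888]
tcp_rot: [-1.844, 1.899, -0.604]
wrist_force: [0.1, 0.1, -0.4]
width: 0.579
```

```bash
python3 - <<'E'
from h import *
go([.0564,0,.0231])
E
```

```text
now [0.6134 0.0248 0.0888] in bed mm [56.   0.7 27.1] goal [0.6159 0.0241 0.0858]
units tool [ 0.02 -0.01  0.13] turn units [-0.06 -0.   -0.02]
yaw part deg -0.09231774277711814 F [ 0.1  0.1 -0.4]
```

Call:
arm_command(
  steps=[0.02, 0, 0.07, 0, 0, 0, 0, 0, 0, 0.05, 0, 0, 0, 0, 0, 0, 0, 0, 0, 0, 0],
)

```text
time: 16.88
tool_pos: [0.6157, 0.0242, 0.0863]
tcp_rot: [-1.843, 1.898, -0.605]
wrist_force: [-0.1, 0.6, -0.6]
width: 0.583
```

Call:
arm_command(
  steps=[0, 0, 0.05, 0, 0, 0, 0, 0, 0, 0.03, 0, 0, 0, 0, 0, 0, 0, 0, 0, 0, 0],
)

```text
time: 17.25
tool_pos: [0.6162, 0.0242, 0.0859]
tcp_rot: [-1.843, 1.899, -0.605]
wrist_force: [-22.2, 0.3, 23.8]
width: 0.578
```

Call:
arm_command(
  steps=[0, 0, -0.05, 0, 0, 0, 0, 0, 0.05, 0, 0, 0, 0, 0, 0, 0.05, 0, 0, 0, 0, 0, 0, 0, 0, 0, 0, 0, 0],
)

```text
time: 17.75
tool_pos: [0.6158, 0.0242, 0.0861]
tcp_rot: [-1.84, 1.895, -0.609]
wrist_force: [-3.5, -0.5, 8.1]
width: 0.582
```

```bash
python3 - <<'E'
from h import *
go([.0514,0,.0231]);print(bed()[:3,:3].T@bot.read_state()['wrist_force'])
E
```

```text
now [0.6158 0.0242 0.0861] in bed mm [56.4  0.1 23.4] goal [0.6118 0.0242 0.0829]
units tool [0.01 0.17 0.01] turn units [-0.11 -0.   -0.02]
yaw part deg -0.08653698774538994 F [-3.5 -0.5  8.1]
[ 1.82824505 -0.61348784  8.66671202]
```

Call:
arm_command(
  steps=[0, 0.1, 0, 0, 0, 0, 0, 0, 0, 0, 0, 0, 0, 0, 0, 0, 0, 0, 0, 0, 0],
)

```text
time: 18.12
tool_pos: [0.6151, 0.0244, 0.0858]
tcp_rot: [-1.838, 1.893, -0.611]
wrist_force: [-0.1, -0.1, 7.2]
width: 0.577
```

```bash
python3 - <<'E'
from h import *
go([.0514,0,.0231]);print(bed()[:3,:3].T@bot.read_state()['wrist_force'])
grab('side','side7.png');grab('wrist','wrist7.png')
i=cv2.imread('pics/side7.png');cv2.imwrite('pics/c12.png',cv2.resize(i[80:220,230:380],None,fx=4,fy=4,interpolation=cv2.INTER_CUBIC))
E
```

```text
now [0.6151 0.0244 0.0858] in bed mm [55.7  0.3 23.6] goal [0.6118 0.0242 0.0829]
units tool [0.01 0.14 0.02] turn units [-0.15  0.   -0.02]
yaw part deg -0.06587834727691047 F [-0.1 -0.1  7.2]
[ 4.0385797  -0.13230413  5.93204355]
```

View pics/c12.png

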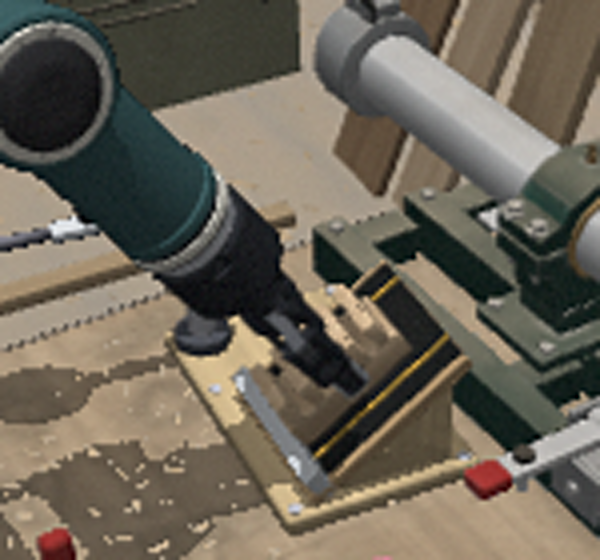

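View pics/wrist7.png

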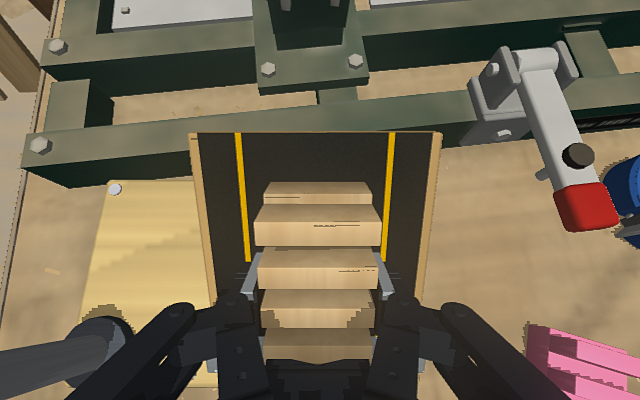

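Call:
arm_command(
  steps=[0, 0, -0.04, 0, 0, 0, 0, 0, 0.03, 0, 0, 0, 0, 0, 0, 0, 0, 0, 0, 0, 0],
)

```text
time: 18.6
tool_pos: [0.6144, 0.0244, 0.0866]
tcp_rot: [-1.837, 1.891, -0.613]
wrist_force: [6.7, -1.1, 4.0]
width: 0.575
```

```bash
python3 - <<'E'
from h import *
go([.0514,0,.0231]);print(bed()[:3,:3].T@bot.read_state()['wrist_force'])
E
```

```text
now [0.6144 0.0244 0.0866] in bed mm [55.6  0.3 24.6] goal [0.6118 0.0242 0.0829]
units tool [0.01 0.14 0.05] turn units [-0.16  0.01 -0.01]
yaw part deg -0.055090506032581706 F [ 6.7 -1.1  4. ]
[ 7.83122052 -0.96234725 -0.54033472]
```

```bash
python3 - <<'E'
from h import *
i,K,T=grab('wrist','wrist8.png')
c=cv2.resize(i[120:380,180:450],None,fx=2.8,fy=2.3,interpolation=cv2.INTER_CUBIC);cv2.imwrite('pics/c13.png',c[:,:,::-1])
j,_,_=grab('scene','scene8.png');cv2.imwrite('pics/c14.png',cv2.resize(j[130:250,220:370],None,fx=5,fy=5,interpolation=cv2.INTER_CUBIC)[:,:,::-1])
E
```

```text
(no output)
```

View pics/c13.png

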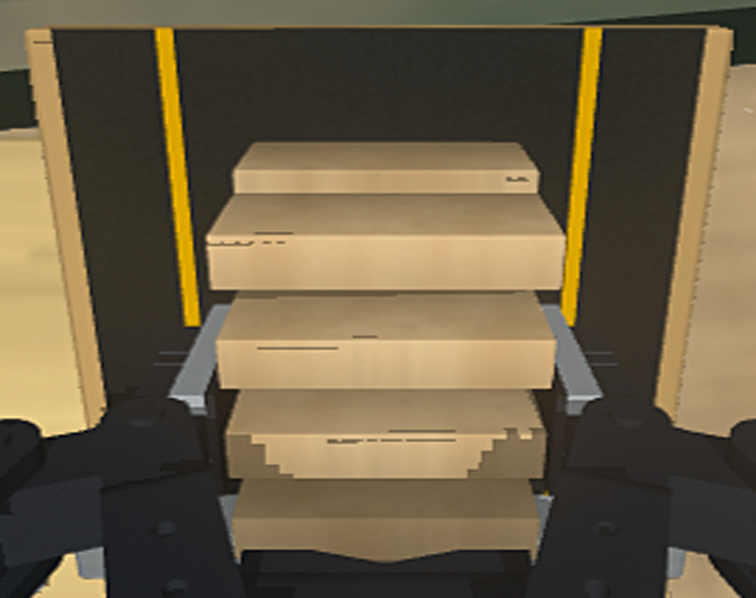

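View pics/c14.png

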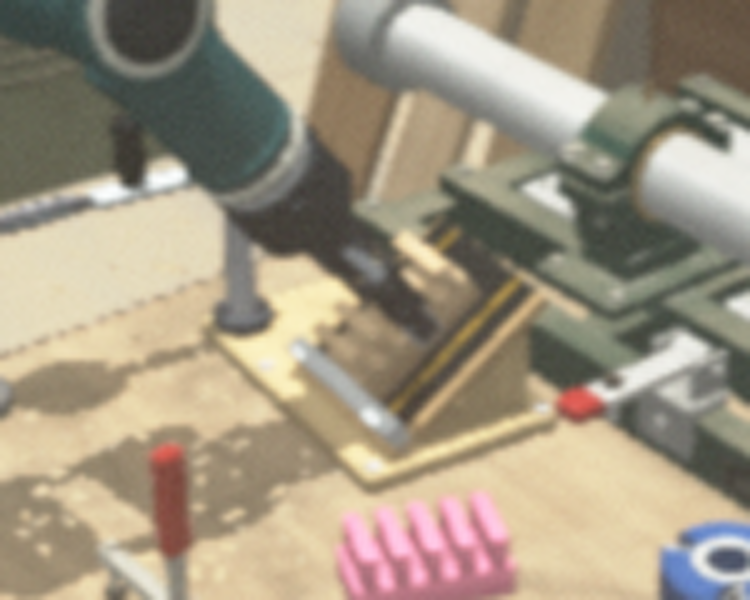

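```bash
python3 - <<'E'
from h import *
i,K,T=load('wrist8.png');Ttc=np.array(bot.read_camera('wrist')['T_tool_cam'])
X=lambda a:180+a/2.8-.4
Y=lambda b:120+b/2.3-.4
for z in(.0225,.0235,.0245):
  for n,a,b in(('lineL',175,27),('lineR',585,27),('endL',250,142),('endR',522,142),('lineLlow',199,325),('lineRlow',563,325)):
    print(z,n,(onz(K,Ttc,(X(a),Y(b)),z)*1e3).round(1))
E4=[(.03,X(210),X(562),Y(290)),(.04,X(207),X(565),Y(236)),(.02,X(218),X(556),Y(340)),(.01,X(219),X(554),Y(388)),(.0,X(226),X(546),Y(434)),(-.01,X(229),X(544),Y(478)),(-.02,X(233),X(540),Y(517))]
p,r=fitpiece(K,Ttc,E4);print(p[:2]*1e3,np.degrees(p[2]),p[3]*1e3,np.degrees(p[4]));print(r.round(1))
E
```

```text
0.0225 lineL [-37.6 -69.9  22.5]
0.0225 lineR [ 35.4 -69.9  22.5]
0.0225 endL [-25.6 -44.2  22.5]
0.0225 endR [ 25.6 -44.2  22.5]
0.0225 lineLlow [-38.6   3.1  22.5]
0.0225 lineRlow [36.5  3.2 22.5]
0.0235 lineL [-37.8 -69.8  23.5]
0.0235 lineR [ 35.7 -69.8  23.5]
0.0235 endL [-25.8 -43.9  23.5]
0.0235 endR [ 25.7 -43.9  23.5]
0.0235 lineLlow [-38.9   3.7  23.5]
0.0235 lineRlow [36.7  3.8 23.5]
0.0245 lineL [-38.1 -69.7  24.5]
0.0245 lineR [ 35.9 -69.7  24.5]
0.0245 endL [-25.9 -43.7  24.5]
0.0245 endR [ 25.9 -43.6  24.5]
0.0245 lineLlow [-39.1   4.3  24.5]
0.0245 lineRlow [37.   4.4 24.5]
[  0.71514491 -22.23573487] -0.15811202194466725 -0.05502986975900985 0.023210892820378918
[ 0.6 -0.  -0.3 -0.1 -0.   0.3  0.3  0.2 -0.6  0.1  0.2  0.   0.6  0.1
 -0.7 -0.  -0.5 -0.2  0.7 -0.3 -0.1 -0.5  0.  -0.6 -0.2  0.5  0.1  0.4]
```

Call:
arm_command(
  steps=[0, -0.08, 0, 0, 0, 0, 0, 0, 0, 0.03, 0, 0, 0, 0, 0, 0, 0.02, 0, 0, 0, 0, 0, 0, 0, 0, 0, 0, 0],
)

```text
time: 19.25
tool_pos: [0.6153, 0.0244, 0.0857]
tcp_rot: [-1.839, 1.894, -0.61]
wrist_force: [0.5, 0.7, 11.1]
width: 0.58
```

```bash
python3 - <<'E'
from h import *
go([.0557,0,.0231]);print(bed()[:3,:3].T@bot.read_state()['wrist_force'])
E
```

```text
now [0.6153 0.0244 0.0857] in bed mm [55.8  0.3 23.4] goal [0.6154 0.0241 0.0854]
units tool [0.01 0.   0.01] turn units [-0.12  0.   -0.02]
yaw part deg -0.07375348337954368 F [ 0.5  0.7 11.1]
[6.73328953 0.74918796 8.84674208]
```

Call:
arm_command(
  steps=[0, 0, 0, 0, 0, 0, 0.65, 0, 0, 0, 0, 0, 0, 0.8, 0, 0, 0, 0, 0, 0, 0.95, 0, 0, 0, 0, 0, 0, 0.95, 0, 0, -0.4, 0, 0, 0, 0.95, 0, 0, -0.8, 0, 0, 0, 0.95, 0, 0, -1, 0, 0, 0, 0.95, 0, 0, -1, 0, 0, 0, 0.95, 0, 0, 0, 0, 0, 0, 1],
)

```text
time: 20.38
tool_pos: [0.5577, 0.026, 0.1643]
tcp_rot: [-1.84, 1.895, -0.609]
wrist_force: [-0.2, -1.3, -0.5]
width: 1.0
```

```bash
python3 - <<'E'
from h import *
s=bot.read_state();print(s['tool_pos'],s['wrist_force'])
i,K,T=grab('wrist','wrist9.png')
j,_,_=grab('side','side9.png');cv2.imwrite('pics/c15.png',cv2.resize(j[80:220,230:380],None,fx=4,fy=4,interpolation=cv2.INTER_CUBIC)[:,:,::-1])
E
```

```text
[0.55773331 0.02599728 0.16429127] [-0.23800795 -1.29268227 -0.47414919]
```

View pics/wrist9.png

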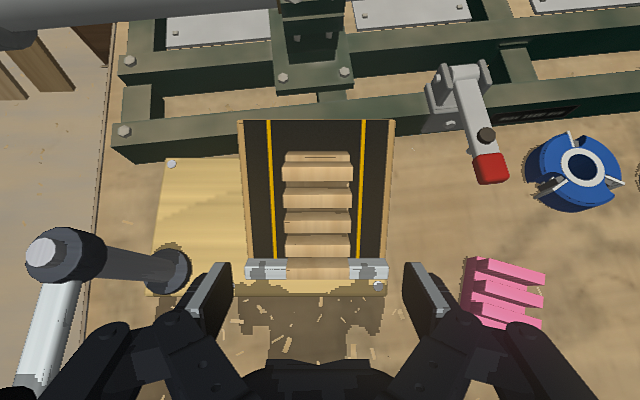

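View pics/c15.png

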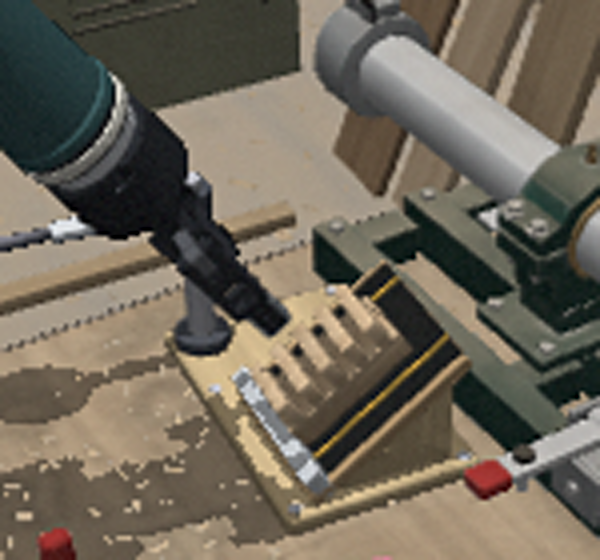

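Call:
arm_command(
  steps=[0, -0.57, -0.82, 0, 0, 0, 1, 0, -0.57, -0.82, 0, 0, 0, 1, 0, -0.57, -0.82, 0, 0, 0, 1, 0, 0, 0, -0.97, 0, 0, 1, 0, 0, 0, -0.97, 0, 0, 1, 0, 0, 0, -0.97, 0, 0, 1, 0, 0, 0, -0.97, 0, 0, 1, 0, 0, 0, -0.97, 0, 0, 1, 0, 0, 0, -0.97, 0, 0, 1, 0, 0, 0, 0, 0, 0, 1],
)

```text
time: 21.72
tool_pos: [0.5574, 0.0256, 0.2488]
tcp_rot: [-2.185, 2.251, -0.006]
wrist_force: [-0.2, -0.3, 0.4]
width: 0.997
```

```bash
python3 - <<'E'
from h import *
s=bot.read_state();M=R.from_rotvec(s['tcp_rot']).as_matrix();print(s['tool_pos'],M.round(3).tolist())
print(M.T@(np.array([.5015,.1771,.25])-s['tool_pos'])/.03)
i,K,T=grab('wrist','wrist10.png')
E
```

```text
[0.55736949 0.02564281 0.24877078] [[-0.03, -1.0, 0.006], [-1.0, 0.03, 0.001], [-0.001, -0.006, -1.0]]
[-4.9912288   2.01077019 -0.04927694]
```

View pics/wrist10.png

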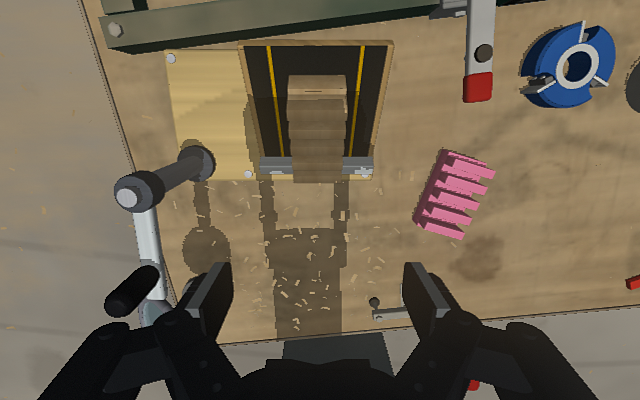

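Call:
arm_command(
  steps=[-0.83, 0.335, 0, 0, 0, 0.35, 1, -0.83, 0.335, 0, 0, 0, 0, 1, -0.83, 0.335, 0, 0, 0, 0, 1, -0.83, 0.335, 0, 0, 0, 0, 1, -0.83, 0.335, 0, 0, 0, 0, 1, -0.83, 0.335, 0, 0, 0, 0, 1, 0, 0, 0, 0, 0, 0, 1],
)

```text
time: 22.65
tool_pos: [0.5035, 0.1796, 0.2499]
tcp_rot: [-2.145, 2.286, -0.008]
wrist_force: [0.7, -0.0, 0.2]
width: 0.998
```

```bash
python3 - <<'E'
from h import *
s=bot.read_state();M=R.from_rotvec(s['tcp_rot']).as_matrix();print(s['tool_pos'],np.degrees(np.arctan2(M[1,0],M[0,0])))
i,K,T=grab('wrist','wrist11.png')
cv2.imwrite('pics/c16.png',cv2.resize(i[80:320,230:400],None,fx=2.5,fy=2.5)[:,:,::-1])
for p in((.5015,.1771,.195),(.5015,.1771,.145),(.5756,.172,.16)):print(proj(K,T,p))
E
```

```text
[0.50351809 0.17960383 0.24992937] -93.6328350643413
[321.62189351 234.7321195 ]
[320.85254239 210.00216629]
[321.907594   118.79776498]
```

View pics/c16.png

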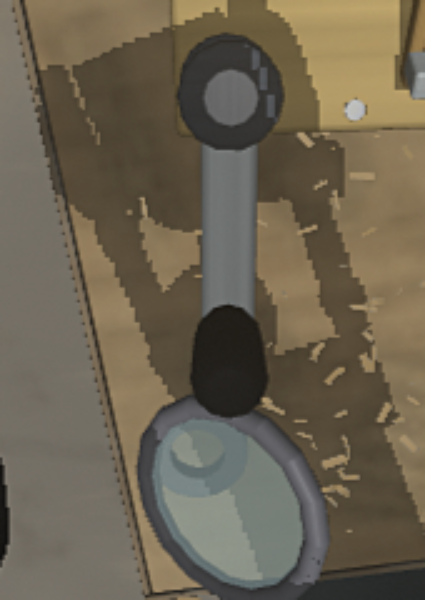

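Call:
arm_command(
  steps=[0.08, 0.06, 0.6, 0, 0, 0, 1, 0, 0, 0.6, 0, 0, 0, 1, 0, 0, 0.6, 0, 0, 0, 1, 0, 0, 0.6, 0, 0, 0, 0.6, 0, 0, 0.25, 0, 0, 0, 0.4, 0, 0, 0, 0, 0, 0, 0, 0, 0, 0, 0, 0, 0, 0, 0, 0, 0, 0, 0, 0, 0, 0, 0, 0, 0, 0, 0, 0],
  squeeze=20,
)

```text
time: 23.82
tool_pos: [0.5038, 0.1765, 0.1712]
tcp_rot: [-2.142, 2.288, -0.009]
wrist_force: [0.4, 1.1, -3.6]
width: 0.247
```

Call:
arm_command(
  steps=[0.26, 0.06, 0, 0, 0, -1, 0, 0.26, -0.014, 0, 0, 0, -1, 0, 0.26, -0.014, 0, 0, 0, -1, 0, 0.26, -0.014, 0, 0, 0, -1, 0, 0.26, -0.014, 0, 0, 0, -1, 0, 0.26, -0.014, 0, 0, 0, -1, 0, 0.26, -0.014, 0, 0, 0, -1, 0, 0.26, -0.014, 0, 0, 0, -1, 0, 0.26, -0.014, 0, 0, 0, -1, 0, 0.26, -0.014, 0, 0, 0, -1, 0],
)

```text
time: 25.08
tool_pos: [0.5356, 0.1118, 0.1713]
tcp_rot: [-2.999, 0.907, -0.014]
wrist_force: [4.4, 9.6, -6.8]
width: 0.247
```

```bash
python3 - <<'E'
from h import *
s=bot.read_state();M=R.from_rotvec(s['tcp_rot']).as_matrix();print(s['tool_pos'],np.degrees(np.arctan2(M[1,0],M[0,0])))
v=s['tool_pos'][:2]-[.5756,.172];print(np.linalg.norm(v),'joint deg',np.degrees(np.arctan2(-v[0],-v[1]))-1.6)
E
```

```text
[0.53563743 0.11178597 0.17126653] -33.63828978080919
0.0722685050428207 joint deg 31.971252189955486
```

Call:
arm_command(
  steps=[0.26, -0.05, 0, 0, 0, -1, 0, 0.26, -0.03, 0, 0, 0, -1, 0, 0.26, -0.014, 0, 0, 0, -1, 0, 0.26, -0.014, 0, 0, 0, -1, 0, 0.2, -0.014, 0, 0, 0, -0.8, 0, 0, 0, 0, 0, 0, 0, 0],
)

```text
time: 25.82
tool_pos: [0.5699, 0.0998, 0.1713]
tcp_rot: [-3.136, 0.138, -0.012]
wrist_force: [-0.1, 4.8, -3.3]
width: 0.247
```

```bash
python3 - <<'E'
from h import *
s=bot.read_state();M=R.from_rotvec(s['tcp_rot']).as_matrix();print(s['tool_pos'],np.degrees(np.arctan2(M[1,0],M[0,0])))
v=s['tool_pos'][:2]-[.5756,.172];print(np.linalg.norm(v),'joint deg',np.degrees(np.arctan2(-v[0],-v[1]))-1.6, M.T@s['wrist_force'])
E
```

```text
[0.56994331 0.09982653 0.17128523] -5.0445089251957524
0.07239481000109134 joint deg 2.88146894425674 [-0.53151961 -4.79580385  3.29668482]
```

Call:
arm_command(
  steps=[0.06, -0.01, 0, 0, 0, -0.24, 0, 0.06, -0.01, 0, 0, 0, -0.24, 0, 0, 0, 0, 0, 0, 0, 0],
)

```text
time: 26.2
tool_pos: [0.5734, 0.0996, 0.1713]
tcp_rot: [-3.14, 0.058, -0.012]
wrist_force: [-0.5, 5.7, -5.2]
width: 0.252
```

```bash
python3 - <<'E'
from h import *
s=bot.read_state();M=R.from_rotvec(s['tcp_rot']).as_matrix();print(s['tool_pos'],np.degrees(np.arctan2(M[1,0],M[0,0])))
v=s['tool_pos'][:2]-[.5756,.172];print(np.linalg.norm(v),'joint deg',np.degrees(np.arctan2(-v[0],-v[1]))-1.6, M.T@s['wrist_force'])
E
```

```text
[0.57338668 0.09961148 0.17125438] -2.099654363183643
0.07242234871301748 joint deg 0.15130436543157733 [-0.70276183 -5.71001644  5.21448191]
```

Call:
arm_command(
  steps=[0.05, 0, 0, 0, 0, 0, 0, 0.03, 0, 0, 0, 0, 0, 0, 0, 0, 0, 0, 0, 0, 0],
)

```text
time: 26.58
tool_pos: [0.5739, 0.0996, 0.1712]
tcp_rot: [-3.14, 0.058, -0.005]
wrist_force: [-6.3, 5.4, -0.9]
width: 0.248
```

```bash
python3 - <<'E'
from h import *
s=bot.read_state();M=R.from_rotvec(s['tcp_rot']).as_matrix();print(s['tool_pos'],np.degrees(np.arctan2(M[1,0],M[0,0])))
v=s['tool_pos'][:2]-[.5756,.172];print(np.linalg.norm(v),'joint deg',np.degrees(np.arctan2(-v[0],-v[1]))-1.6, M.T@s['wrist_force'])
E
```

```text
[0.57393587 0.0995607  0.1712204 ] -2.098646704639821
0.07245840987718083 joint deg -0.2839864739652733 [-6.45244844 -5.21289075  0.8911697 ]
```

Call:
arm_command(
  steps=[0, 0, 0, 0, 0, 0, 0.6, 0, 0, 0, 0, 0, 0, 1, 0, 0, 0, 0, 0, 0, 1, 0, 0, 0, 0, 0, 0, 1, 0, 0, -0.6, 0, 0, 0, 1, 0, 0, -1, 0, 0, 0, 1, 0, 0, -1, 0, 0, 0, 1, 0, 0, -1, 0, 0, 0, 1, 0, 0, 0, 0, 0, 0, 1],
)

```text
time: 27.7
tool_pos: [0.5775, 0.0992, 0.2846]
tcp_rot: [-3.139, 0.057, -0.026]
wrist_force: [0.6, -0.0, 0.0]
width: 0.997
```

```bash
python3 - <<'E'
from h import *
s=bot.read_state();print(s['tool_pos'],s['wrist_force'])
i,K,T=grab('wrist','wrist12.png')
for n,p in(('handtop',(.5743,.097,.195)),('hinge',(.5756,.172,.16)),('lens0',(.5716,.027,.14))):print(n,proj(K,T,p))
j,_,_=grab('side','side12.png');cv2.imwrite('pics/c17.png',cv2.resize(j[60:300,180:420],None,fx=2.5,fy=2.5,interpolation=cv2.INTER_CUBIC)[:,:,::-1])
E
```

```text
[0.57747941 0.09922554 0.28461615] [ 0.56874588 -0.0272523   0.02157211]
handtop [311.74467633 216.71223128]
hinge [309.33077492 115.89725129]
lens0 [312.09134716 260.19543849]
```

View pics/wrist12.png

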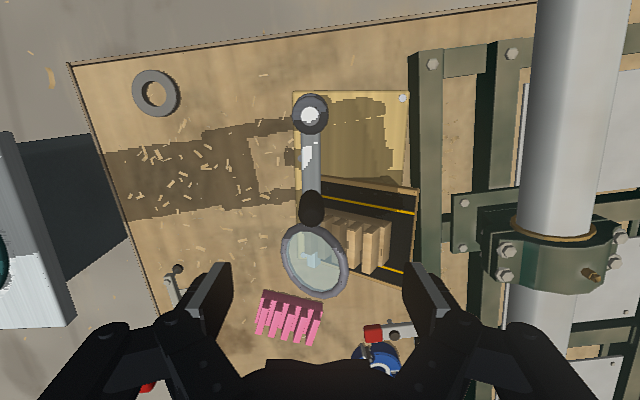

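View pics/c17.png

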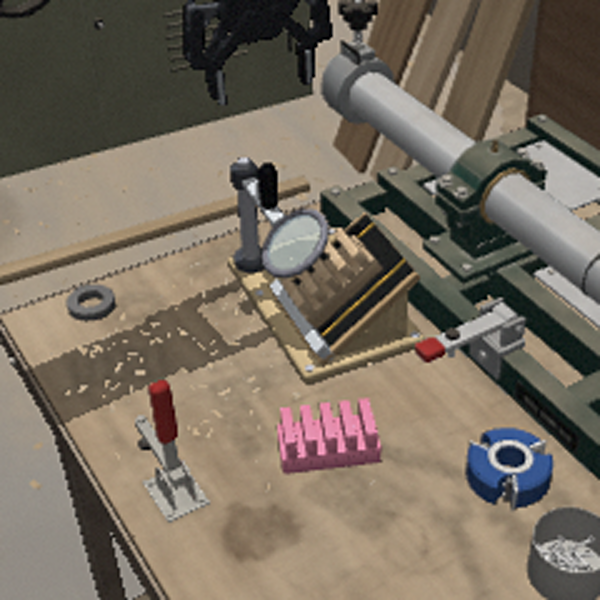

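```bash
python3 - <<'E'
from h import *
i,K,T=load('wrist12.png')
h=onz(K,T,(309.5,115),.16);l=onz(K,T,(315,260.5),.14);v=(l-h)[:2];print(h,l,np.linalg.norm(v),np.degrees(np.arctan2(-v[0],-v[1])))
cv2.imwrite('pics/c18.png',cv2.resize(i[170:310,270:430],None,fx=4.5,fy=4.2,interpolation=cv2.INTER_CUBIC)[:,:,::-1])
B=bed()
for n,b in(('pieceEnd top L',(.1,.025,.022)),('R',(.1,-.025,.022)),('tooth5 backL',(.095,.025,.045)),('backR',(.095,-.025,.045)),('bedTopL',(.125,.037,0)),('bedTopR',(.125,-.037,0))):
    u=proj(K,T,(B@np.append(b,1))[:3]);print(n,u.round(1),((u-[270,170])*[4.5,4.2]).round(0))
E
```

```text
[0.57577117 0.17269982 0.16      ] [0.57460886 0.02649775 0.14      ] 0.1462066890153191 0.4554936632645054
pieceEnd top L [384.2 226.8] [514. 239.]
R [381.5 266.2] [502. 404.]
tooth5 backL [371.4 233. ] [456. 265.]
backR [369.3 274. ] [447. 437.]
bedTopL [413.7 215.1] [647. 189.]
bedTopR [407.8 272.9] [620. 432.]
```

View pics/c18.png

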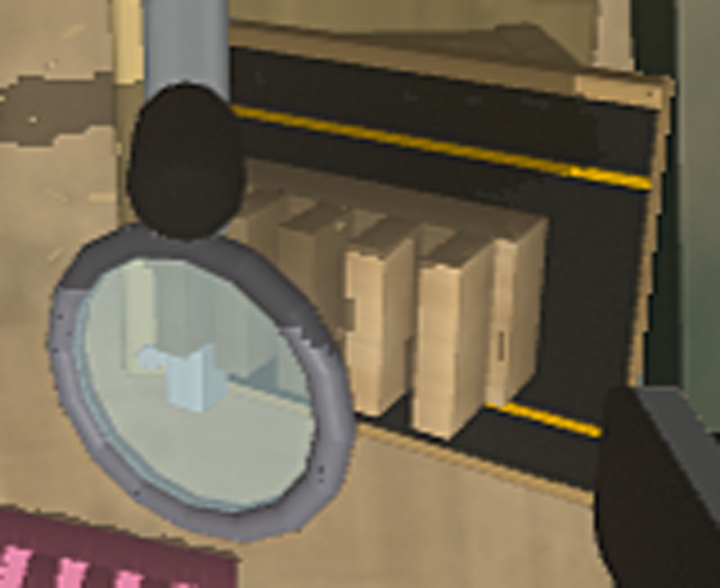

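```bash
python3 - <<'E'
from h import *
print(bot.finish_job(),bot.read_state()['time'])
E
```

```text
the job is handed in; nothing more can be done
the job is handed in; nothing more can be done
```

The job is done and handed in at about 28 s of the 67 s allowed; no verdict was reported. I swung the magnifier out to about 1.6 rad (about a quarter turn). I then set the finger-joint piece on the bed with its teeth up and swung the lens back to its stop. The gripper is open and raised clear.

**Checks that agreed**
- **Piece on the bed:** before letting go I felt about 9 N from the bed and 7 N from the ledge. In the last wrist picture its visible edges lay within about 1 px of where a seated piece should show. It sits midway between the yellow lines.
- **Magnifier:** I felt the stop, with about 6 N at the handle and no further motion. The last picture put the joint about 1° past zero, which is within measuring error.
- **Other things:** I touched none of them, and the pink look-alike, cutter and tin look unmoved.

**What disagreed or went wrong**
- **Tooth layout:** I first took the teeth to start at one end of the base. They are centred, so I gripped the piece about 5 mm off its middle. It therefore met the ledge about 4 mm earlier than planned; a further picture explained this before release.
- **Contact force:** touching down on the bed briefly gave about 33 N at the wrist, far below the 120 N limit.
- **Handle radius:** while gripped, the handle ran about 72 mm from my hinge estimate instead of the stated 75 mm. This cost about 10 N of sideways pull during the swing back.

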